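# Load the onion canister and hold the cabinet door open

### The job

Onions keep best in the dark: lower the loose brown onion gently into the open clear canister and let go of it there. Then pull open the self-closing door of the small sage-green cabinet and hold it at a right angle to the cabinet front (90 degrees), so that I can slide the canister in with both hands; finish still holding the door there, do not let go. Leave the canister standing where it is, and do not disturb the red mug, the dosing ring or the tamper.

Things in the scene. Friction and masses are not known exactly. Their poses are not given: they have to be found in the camera images.
- onion_center (a point): Centre of the loose brown onion (a real-size onion, a flattened ball 60 mm across at its widest, 54 mm high plus a 9 mm dry neck on top, about 0.13 kg). This point is on its axis at the height of its widest girth, 27 mm above the bench while it stands on its flat root end; z is the onion's own axis, up at the start.
- canister: Open round canister of clear plastic with a grey line round rim and foot, no lid: 160 mm outer diameter, 100 mm high, wall 3 mm, floor 4 mm thick, mouth 154 mm wide, about 0.35 kg, loose on the bench. Origin at the centre of its underside, z up.
- cabinet: Small sage-green cabinet standing on the bench, fixed: 260 mm wide (its y), 220 mm deep (its x), 310 mm high, shelf inside with tins. Origin at the centre of its underside; its door covers the front, which faces the cabinet's own -x. It stands on the left of the bench, the front turned towards the robot's right.
- door (a joint): Angle of the cabinet door in rad: 0 shut, 1.571 at a right angle to the front, stop at 1.92. Vertical hinge on the cabinet's -y edge; it opens counter-clockwise seen from above. Sprung hinge with a light magnetic catch, no stay: let go at any angle, the door swings shut within a second. Total pull needed at the handle: 2.5 N when shut, growing evenly to 3.6 N at a right angle.
- door_handle (a point): Grip point on the door's vertical steel bar handle, on its centre line, 272 mm above the bench: round bar 10 mm thick, 112 mm long, top end at 297 mm, 35 mm in front of the door's outer face, 225 mm from the hinge along the door. Two 8 mm posts join it to the door at heights 205 and 275 mm. Axes as the door: y from hinge to free edge, x towards the inside when shut.
- door_hinge (a point): Point on the door's vertical hinge axis, 272 mm above the bench, in the plane of the door's inner face; the outer face is 19 mm and the handle's centre line 54 mm in front of it. The door panel is 256 mm wide, 18 mm thick, its upper edge 309 mm and lower edge 13 mm above the bench. Axes as point door_handle.
- mug: Red enamel mug, 84 mm diameter, 85 mm high, with a handle reaching 37 mm out on its y side. Bystander. Origin at the centre of its underside.
- mat: White silicone tamping mat, 150 mm (its x) by 200 mm (its y), 6 mm thick, fixed to the bench. Origin at the centre of its underside.
- dosing_ring: Stainless steel dosing ring lying on the mat, 72 mm outer and 58 mm inner diameter, 24 mm high. Bystander. Origin at the centre of its underside.
- tamper: Coffee tamper standing on the mat, steel foot 58 mm across, wooden handle, 88 mm high. Bystander. Origin at the centre of its underside.
Things that resemble listed ones, but are neither listed nor needed, are in the scene too. Of the things that look like the canister, take the one that is farthest to the robot's left at the start.

How it is judged:
On the way, in this order (a step that is already met when the one before it is completed fails the run):
1. the onion lies at rest on the canister's floor, let go, the door still shut (horizontal distance between onion_center and canister below 0.06 m and z of onion_center in the frame of canister below 0.045 m and contact force between each of the arm, the fingers and onion below 0.05 N and linear speed of onion below 0.05 m/s and value of joint door below 0.1 rad), for 0.2 s.
2. the fingers hold the door at a right angle (value of joint door between 1.431 and 1.711 rad and contact force between the fingers and door above 1 N), for 0.3 s.
At the end, for the whole second after the job is handed in: Through the last second the robot's fingers hold the cabinet door still at 90 degrees, give or take 8, with nothing else propping it; the onion rests, let go, on the floor of the canister, which stands upright within 40 mm of where it began (all of step 2 and velocity of joint door between -0.1 and 0.1 rad/s and contact force between door and canister below 0.05 N and contact force between door and mug below 0.05 N and horizontal distance between onion_center and canister below 0.06 m and z of onion_center in the frame of canister below 0.045 m and contact force between the fingers and onion below 0.05 N and linear speed of onion below 0.05 m/s and angle between canister's own z axis and vertical below 0.1 rad and distance of canister from where it was at the start of the episode below 0.04 m); the arm keeps its last pose, push and grip.
It fails at once if the canister is shoved more than 40 mm or tipped (distance of canister from where it was at the start of the episode above 0.04 m or angle between canister's own z axis and vertical above 0.3 rad).
It fails at once if the onion is dropped into the canister instead of lowered (faster than 0.7 m/s inside it) (horizontal distance between onion_center and canister below 0.07 m and z of onion_center in the frame of canister below 0.1 m and linear speed of onion above 0.7 m/s).
It fails at once if the onion is rammed against the canister (more than 30 N) (contact force between onion and canister above 30 N).
It fails at once if the mug is disturbed (more than 20 mm) (distance of mug from where it was at the start of the episode above 0.02 m).
It fails at once if the dosing ring or the tamper is disturbed (more than 20 mm) (distance of any of dosing_ring, tamper from where it was at the start of the episode above 0.02 m).
It also fails if it takes over 70 s, if anything falls off the work surface, if the arm or the gripper's body presses on something with over 40 N, if the wrist force passes 120 N, or if a joint passes its speed limit or range.

### The arm

A 6-joint arm with a two-finger parallel gripper is mounted at the origin on the work surface. World frame = base frame: x ahead of the robot, y to its left, z up, the work surface at z = 0. Lengths are in m, angles in rad, forces in N, time in s.
With the tool pointing down it reaches from about 0.325 to 0.9 m from the base axis. Payload 6.1 kg.
Tool frame: the origin (TCP) lies where the fingers leave the gripper's body, on its centre line; the fingertips stand 70 mm ahead of it and the grasp point (between the pads) lies 51 mm ahead of it; z points along the fingers, y is the direction in which the jaws open and shut (so a half turn about z gives the same grasp; the last joint's range is limited). The gripper opens to 87 mm and grips with 3 to 60 N. Pads are 19 mm wide; open, the fingers measure 117 mm over their backs; the gripper's body (75 mm by 190 mm) begins 51 mm behind the grasp point.
Start: joints at [-1.471, 0.22, 1.526, -0, 1.395, -0.126], TCP at [0.14, -0.609, 0.292] pointing down, gripper open.
Joint ranges: [-2.98, 2.98], [-0.91, 2.08], [0.09, 2.57], [-1.24, 4.39], [0.2, 2.65], [-2.68, 2.68]. Speed limits (rad/s): [2.57, 2.57, 3.01, 3.14, 3.14, 3.14].

### API

Orientations are given as a unit quaternion [w, x, y, z].
In Python, from rig import bot, eyes, close_job gives the robot as it stands.
- The arm moves only by the tool servo_tool, never from a script. Its argument "series" is a list of rows, each an object with "translation": the shift along the tool's x, y, z in cm, a list of three; "rotation": the turn, a rotation vector about the tool's x, y, z in rad, a list of three; "grip": the gripper's target within -1 to 1 (shut at 1, half-way at 0, fully open at -1). A call has 1 to 12 rows; each row shifts and turns the pose as measured when the row begins, along the tool's axes as they then stand; what a row does not reach is not made up. A row lasts 1/8 s, in which the tool goes at most 62.5 mm and 10.7 degrees, less where a joint would pass 70% of its speed; a pose out of reach is approached as far as the arm can. A call with a gripper value outside its range is refused whole. The fingers move at their own pace and stop on an object; the grip force is fixed at half the most. Time passes only in rows, so rows that do not move let the fingers close. It gives the time, the measured TCP pose, the force and the opening at its end, in the units of the state.
- bot.get_obs(): the state, without advancing time (a new reading comes with each control period).
- eyes.camera(name): name is "scene" or "top" or "wrist"; returns the picture (384x512x3 uint8, red, green, blue); there is no depth.
- eyes.calibration(name): a dict with "mtx" (3x3 intrinsics, pixels), "k1" (the pictures are not rectified: a ray, as slopes to the right and down, at radius r is drawn at 1 + k1 r^2 times it, then the intrinsics apply), "R" (3x3) and "t" (3): a world point X has camera coordinates R X + t. Camera axes: x right, y down, z forward; pixel columns grow to the right and rows downward; lengths in m; the calibration is good to about 2 mm. A picture is of the moment at which its call begins: read the wrist's pose just before it. calibration takes no time and is no camera call; for the wrist camera it gives the pose at the moment of the call.
- close_job(): hands the job in, once; it reports no verdict.
The state is a dict: "time_s": time; "q": joint angles; "dq": joint speeds; "tau": joint torques, N m; "tool_pos": TCP position; "orientation": TCP orientation; "ft_force": force on the tool from outside, world axes, zero at the start; "torque": the same for the moment, N m; "opening": finger opening in m.
Only numpy, scipy, OpenCV 4.12 (cv2) and the standard library are available. Lean on these libraries where they do the work, as an engineer would, in place of code of your own. Each camera call takes 0.05 s, during which the arm holds its last target.

## Working session

There is one attempt and no reset: what is moved stays moved. The work goes in short steps, Python scripts to look and compute and a tool call to move; the robot and the scene stay as the last step left them, time stands still between calls to the robot, and variables do not carry over. Pictures are saved under pics/ and viewed, and the job is handed in when it is done.

Besides the shell and the picture viewer there is one more tool, called after ">>>" as name([rows], argument=value, ...), one row to a line, values as JSON. servo_tool: Moves the arm, as the interface text tells. Its arguments: {"type":"object","properties":{"series":{"type":"array","items":{"type":"object","properties":{"translation":{"type":"array","items":{"type":"number"}},"rotation":{"type":"array","items":{"type":"number"}},"grip":{"type":"number"}}}}},"required":["series"]}

```bash
ls; mkdir -p pics; python3 - <<'E'
from rig import bot, eyes
import cv2, numpy as np
o=bot.get_obs(); print({k:np.round(v,3) for k,v in o.items()})
for n in ["scene","top","wrist"]:
    c=eyes.calibration(n); print(n,c)
    cv2.imwrite(f"pics/{n}0.png",eyes.camera(n)[:,:,::-1])
E
```

```text
pics
{'time_s': np.float64(0.0), 'q': array([-1.471,  0.221,  1.528,  0.   ,  1.395, -0.126]), 'dq': array([ 0.001, -0.   , -0.001, -0.   ,  0.001,  0.001]), 'tau': array([  0.   , -49.461, -38.737,   0.07 ,   0.057,  -0.   ]), 'tool_pos': array([ 0.14 , -0.609,  0.291]), 'orientation': array([-0.001,  0.994,  0.113,  0.   ]), 'ft_force': array([0.565, 0.309, 0.276]), 'torque': array([0.019, 0.005, 0.007]), 'opening': np.float64(0.087)}
scene {'mtx': array([[353.59663561,   0.        , 262.6641559 ],
       [  0.        , 353.59663561, 191.24712525],
       [  0.        ,   0.        ,   1.        ]]), 'k1': -0.013975090078236795, 'R': array([[ 0.88540331,  0.46449428, -0.01749372],
       [ 0.25407131, -0.51513171, -0.81858847],
       [-0.38924124,  0.72033629, -0.574114  ]]), 't': array([-0.44592395, -0.02836541,  1.42737722])}
top {'mtx': array([[392.59576717,   0.        , 265.45795244],
       [  0.        , 392.59576717, 192.25904137],
       [  0.        ,   0.        ,   1.        ]]), 'k1': -0.11891938627360994, 'R': array([[ 5.51246014e-04, -9.99999275e-01, -1.07095820e-03],
       [-9.86316557e-01, -3.67142908e-04, -1.64862110e-01],
       [ 1.64861598e-01,  1.14718338e-03, -9.86316043e-01]]), 't': array([-0.07025511,  0.57967151,  1.59196372])}
wrist {'mtx': array([[320.40786816,   0.        , 252.47677829],
       [  0.        , 320.40786816, 190.98222846],
       [  0.        ,   0.        ,   1.        ]]), 'k1': -0.07165297074313136, 'R': array([[ 0.22360189, -0.97467943, -0.00148452],
       [-0.93481836, -0.21488797,  0.28273272],
       [-0.27589277, -0.06183181, -0.95919758]]), 't': array([-0.62395512, -0.03460158,  0.39147155])}
```

View pics/scene0.png

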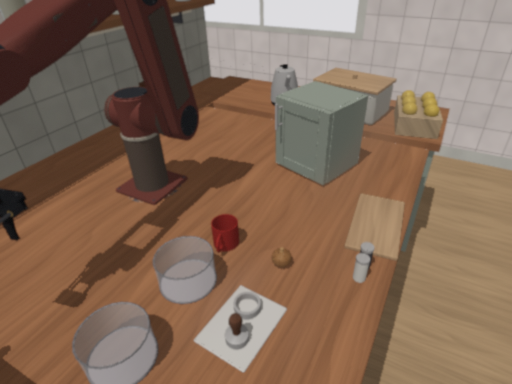

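View pics/top0.png

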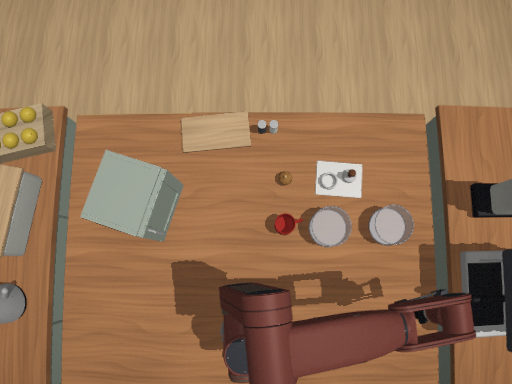

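View pics/wrist0.png

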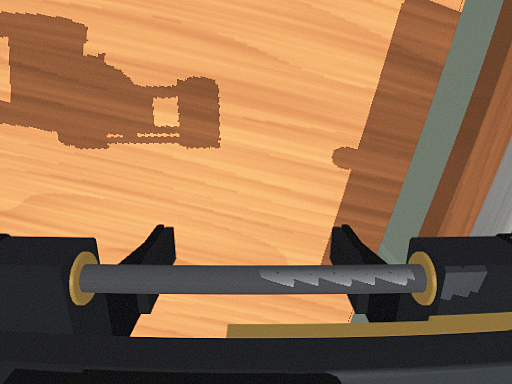

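The top view shows the cabinet at (130,195), onion at (285,178), mug (285,224), the left-most canister at (330,227) (target), a second at (390,225), and the mat with ring and tamper at (340,180). I'll measure these next.

```bash
cat > h.py <<'E'
import numpy as np, cv2
from rig import bot, eyes
def ray(c,u,v):
    K=c["mtx"]; xd=(u-K[0,2])/K[0,0]; yd=(v-K[1,2])/K[1,1]
    x,y=xd,yd
    for _ in range(30):
        f=1+c["k1"]*(x*x+y*y); x,y=xd/f,yd/f
    R,t=np.array(c["R"]),np.array(c["t"])
    d=R.T@np.array([x,y,1]); return -R.T@t, d/np.linalg.norm(d)
def onz(c,u,v,z):
    o,d=ray(c,u,v); return o+d*(z-o[2])/d[2]
def proj(c,X):
    p=np.array(c["R"])@np.array(X)+c["t"]; x,y=p[:2]/p[2]; f=1+c["k1"]*(x*x+y*y)
    K=c["mtx"]; return np.array([K[0,0]*x*f+K[0,2],K[1,1]*y*f+K[1,2]])
def tri(c1,p1,c2,p2):
    o1,d1=ray(c1,*p1); o2,d2=ray(c2,*p2)
    s=np.linalg.lstsq(np.stack([d1,-d2],1),o2-o1,rcond=None)[0]
    a,b=o1+d1*s[0],o2+d2*s[1]; return (a+b)/2,np.linalg.norm(a-b)
E
python3 - <<'E'
import cv2
for n,(x0,y0,x1,y1) in {"top":(70,140,200,250),"top_b":(260,150,420,255),"scene":(260,70,380,190),"scene_b":(140,190,320,320)}.items():
    im=cv2.imread(f"pics/{n.split('_')[0]}0.png")[y0:y1,x0:x1]
    im=cv2.resize(im,None,fx=5 if n[-1]!='b' else 4.4,fy=5 if n[-1]!='b' else 4.4,interpolation=cv2.INTER_CUBIC); cv2.imwrite(f"pics/{n}_z.png",im); print(im.shape)
E
```

```text
(550, 650, 3)
(462, 704, 3)
(600, 600, 3)
(572, 792, 3)
```

View pics/top_z.png

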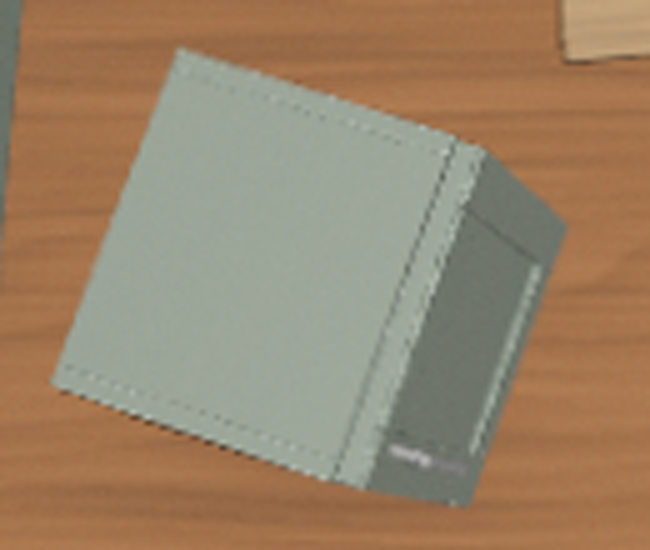

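View pics/scene_z.png

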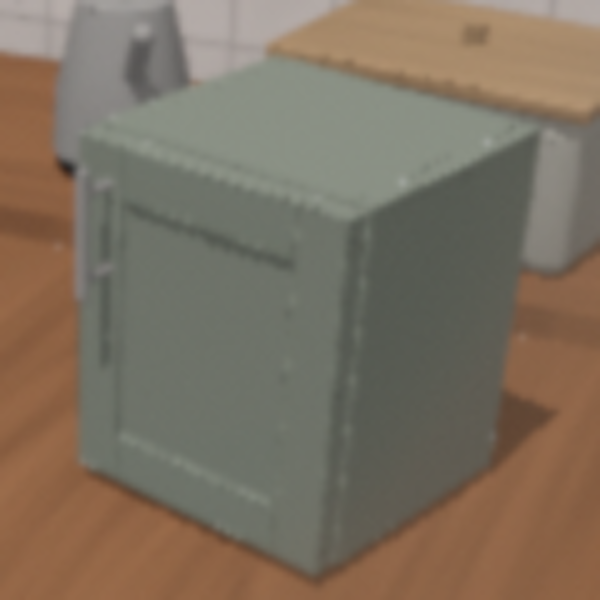

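View pics/top_b_z.png

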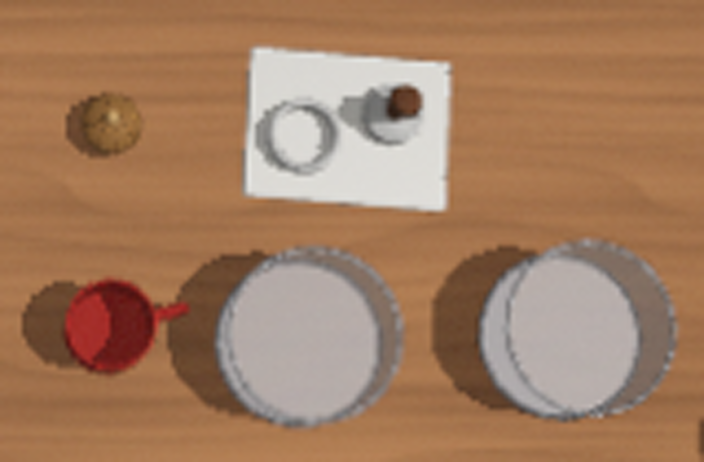

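View pics/scene_b_z.png

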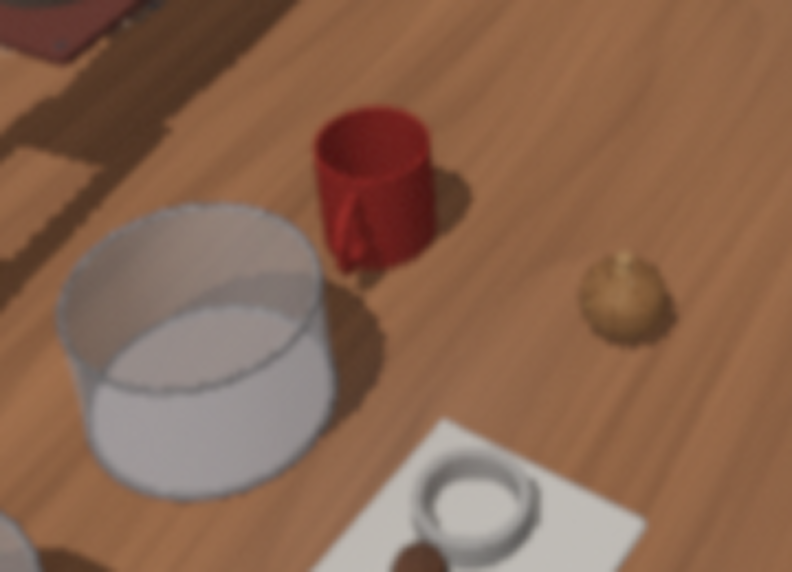

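Measuring: onion blob in both views, canister rim ellipse, mug, and cabinet top corners (top view corners at about (106,150), (80.4,217), door edge (167,169.6), (144,237.6)).

```bash
python3 - <<'E'
from h import *
ct,cs=eyes.calibration("top"),eyes.calibration("scene")
t=cv2.imread("pics/top0.png"); s=cv2.imread("pics/scene0.png")
def blob(im,box,lo,hi):
    x0,y0,x1,y1=box; h=cv2.cvtColor(im[y0:y1,x0:x1],cv2.COLOR_BGR2HSV)
    m=cv2.inRange(h,lo,hi); n,l,st,ce=cv2.connectedComponentsWithStats(m)
    i=1+np.argmax(st[1:,4]); b=st[i]; return ce[i]+[x0,y0], (b[0]+x0,b[1]+y0,b[0]+x0+b[2],b[1]+y0+b[3],b[4])
hs=cv2.cvtColor(t,cv2.COLOR_BGR2HSV); print(hs[178,285],hs[182,288],hs[170,300],hs[180,277]); hs2=cv2.cvtColor(s,cv2.COLOR_BGR2HSV); print(hs2[258,282],hs2[258,300])
po,b=blob(t,(270,165,300,192),(14,100,60),(25,255,255)); print("onion top",po,b)
ps,b2=blob(s,(265,240,300,275),(14,100,60),(25,255,255)); print("onion scene",ps,b2)
print(onz(ct,*po,.027),onz(cs,*ps,.027),tri(ct,po,cs,ps))
pm,b=blob(t,(265,205,310,245),(0,180,60),(6,255,255)); print("mug",pm,b,onz(ct,*pm,.06))
def z2(p,o,f): return np.array(p)/f+o-0.5+0.5/f
o,f=np.array([260,150]),4.4
for P in [(221,336),(403,336),(311,246),(311,427)]: print("rim",onz(ct,*z2(P,o,f),.1))
for P in [(218,340),(380,340)]: print("foot",onz(ct,*z2(P,o,f),.0))
o,f=np.array([140,190]),4.4
for P in [(58,310),(325,285),(212,203),(170,392)]: print("rim s",onz(cs,*z2(P,o,f),.1))
print("foot s front",onz(cs,*z2((195,498),o,f),0))
o,f=np.array([70,140]),5
for P in [(180,48),(52,385),(485,148),(370,490)]: print("cab",onz(ct,*z2(P,o,f),.31)[:2])
for P in [(566,228),(468,506)]: print("cab bottom front",onz(ct,*z2(P,o,f),.013)[:2])
print("handle topend",[onz(ct,*z2(P,o,f),.297)[:2] for P in [(395,450),(430,462),(465,468)]])
o,f=np.array([260,70]),5
for P in [(345,218),(85,135),(270,58),(540,128)]: print("cab s",onz(cs,*z2(P,o,f),.31)[:2])
E
```

```text
[ 16 142 147] [ 16 158 140] [ 13 137 167] [ 12 142 106]
[ 15 134 147] [ 12 131 152]
onion top [285.42245989 177.13368984] (np.int32(276), np.int32(168), np.int32(300), np.int32(185), np.int32(187))
onion scene [281.23255814 256.86434109] (np.int32(272), np.int32(247), np.int32(291), np.int32(267), np.int32(258))
[ 0.64860312 -0.15499765  0.027     ] [ 0.64807434 -0.15582924  0.027     ] (array([ 0.64828747, -0.15524979,  0.02668308]), np.float64(0.0008872455991139218))
mug [285.33239437 223.47042254] (np.int32(275), np.int32(214), np.int32(303), np.int32(235), np.int32(355)) [ 0.44811595 -0.15148415  0.06      ]
rim [ 0.43451397 -0.24743736  0.1       ]
rim [ 0.43401845 -0.41408823  0.1       ]
rim [ 0.51688005 -0.33160258  0.1       ]
rim [ 0.35200164 -0.32775492  0.1       ]
foot [ 0.4386478  -0.25568487  0.        ]
foot [ 0.43819096 -0.41329557  0.        ]
rim s [ 0.37595242 -0.38638446  0.1       ]
rim s [ 0.50972059 -0.29520323  0.1       ]
rim s [ 0.40067267 -0.2663068   0.1       ]
rim s [ 0.47828265 -0.40656276  0.1       ]
foot s front [ 4.75907456e-01 -4.04018998e-01  1.11022302e-16]
cab [0.6950632  0.51331896]
cab [0.44762547 0.59136024]
cab [0.61915668 0.2822618 ]
cab [0.37571551 0.35388312]
cab bottom front [0.61624507 0.2859158 ]
cab bottom front [0.37749929 0.36192877]
handle topend [array([0.40461857, 0.34117798]), array([0.39636559, 0.31568607]), array([0.39233851, 0.29049401])]
cab s [0.61962691 0.27559904]
cab s [0.38909398 0.34434039]
cab s [0.45053496 0.57525548]
cab s [0.69581129 0.50488544]
```

```bash
cat >> h.py <<'E'
from scipy.spatial.transform import Rotation as Ro
def Rt(o=None):
    o=o or bot.get_obs(); q=o["orientation"]; return Ro.from_quat([q[1],q[2],q[3],q[0]])
def goto(p,yaw=None):
    """cm in tool axes and rotvec to reach p, tool straight down, tool-y at yaw"""
    o=bot.get_obs(); R=Rt(o); d=R.inv().apply(np.array(p)-o["tool_pos"])*100
    y=R.apply([0,1,0]); yy=np.arctan2(y[1],y[0])
    if yaw is None: yaw=yy
    ty=np.array([np.cos(yaw),np.sin(yaw),0]); tz=np.array([0,0,-1.]); tx=np.cross(ty,tz)
    rv=(R.inv()*Ro.from_matrix(np.stack([tx,ty,tz],1))).as_rotvec()
    print("t",round(float(o["time_s"]),2),"tcp",np.round(o["tool_pos"],4),"yaw",round(yy,3),"F",np.round(o["ft_force"],2),"open",round(float(o["opening"]),4)); print("delta cm",np.round(d,2),"|",round(np.linalg.norm(d),2),"rot",np.round(rv,3))
E
python3 - <<'E'
from h import *
goto((0.648,-0.155,0.25))
c=eyes.calibration("wrist"); C=-np.array(c["R"]).T@c["t"]; o=bot.get_obs(); print(Rt(o).inv().apply(C-o["tool_pos"]))
E
```

```text
t 0.15 tcp [ 0.1399 -0.6088  0.2914] yaw -1.345 F [ 0.51  0.12 -0.26] open 0.0867
delta cm [ 59.68 -32.84   4.2 ] | 68.25 rot [-0.002 -0.    -0.   ]
[ 0.07729699 -0.0001721  -0.09309025]
```

>>> servo_tool([
  {"translation": [3, -1.6, 0], "rotation": [0, 0, 0], "grip": -1},
  {"translation": [5, -2.8, 0], "rotation": [0, 0, 0], "grip": -1},
  {"translation": [5, -2.8, 0.3], "rotation": [0, 0, 0], "grip": -1},
  {"translation": [5, -2.8, 0.3], "rotation": [0, 0, 0], "grip": -1},
  {"translation": [5, -2.8, 0.3], "rotation": [0, 0, 0], "grip": -1},
  {"translation": [5, -2.8, 0.3], "rotation": [0, 0, 0], "grip": -1},
  {"translation": [5, -2.8, 0.3], "rotation": [0, 0, 0], "grip": -1},
  {"translation": [5, -2.8, 0.3], "rotation": [0, 0, 0], "grip": -1},
  {"translation": [5, -2.8, 0.3], "rotation": [0, 0, 0], "grip": -1},
  {"translation": [5, -2.8, 0.3], "rotation": [0, 0, 0], "grip": -1},
  {"translation": [5, -2.8, 0.3], "rotation": [0, 0, 0], "grip": -1},
  {"translation": [3, -1.6, 0.3], "rotation": [0, 0, 0], "grip": -1},
])

```text
time_s: 1.65
tool_pos: [0.6281, -0.1675, 0.2579]
orientation: [-0.002, 0.994, 0.109, -0.001]
ft_force: [-0.5, -0.4, -0.8]
opening: 0.0869
```

```bash
python3 - <<'E'
from h import *
goto((0.648,-0.155,0.20))
im=eyes.camera("wrist"); cv2.imwrite("pics/w1.png",im[:,:,::-1])
c=eyes.calibration("wrist"); print(proj(c,(0.648,-0.155,0.027)),proj(c,(.437,-.333,.1)))
E
```

```text
t 1.65 tcp [ 0.6281 -0.1675  0.2579] yaw -1.352 F [-0.54 -0.39 -0.84] open 0.0869
delta cm [ 2.21 -0.77  5.79] | 6.24 rot [-0.003  0.001  0.   ]
[248.17329264 155.55246244] [368.37531085 398.13028366]
```

View pics/w1.png

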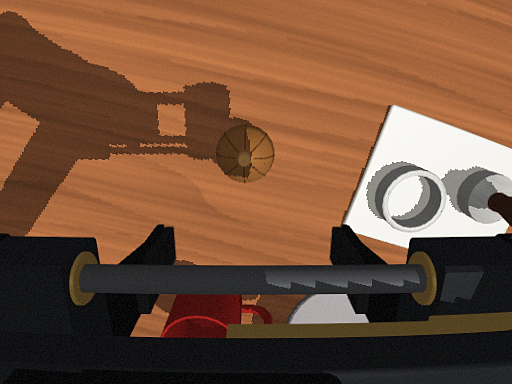

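The onion appears at about (245,154), within 3 px of the prediction (248,156). I'll refine with the wrist ray.

```bash
python3 - <<'E'
from h import *
c=eyes.calibration("wrist"); print(onz(c,245,153.5,.027))
goto((0.649,-0.152,0.09)); goto((0.649,-0.154,0.20))
E
```

```text
[ 0.64935563 -0.15139231  0.027     ]
t 1.7 tcp [ 0.63   -0.1648  0.2572] yaw -1.35 F [-2.19  2.04 -1.06] open 0.0872
delta cm [ 2.13 -0.75 16.73] | 16.88 rot [-0.005 -0.001 -0.   ]
t 1.7 tcp [ 0.63   -0.1648  0.2572] yaw -1.35 F [-2.19  2.04 -1.06] open 0.0872
delta cm [ 2.09 -0.61  5.73] | 6.13 rot [-0.005 -0.001 -0.   ]
```

>>> servo_tool([
  {"translation": [2.0, -0.6, 4], "rotation": [-0.005, 0, 0], "grip": -1},
  {"translation": [0, 0, 4], "rotation": [0, 0, 0], "grip": -1},
  {"translation": [0, 0, 0], "rotation": [0, 0, 0], "grip": -1},
])

```text
time_s: 2.08
tool_pos: [0.6495, -0.1524, 0.1749]
orientation: [-0.0, 0.994, 0.112, 0.0]
ft_force: [0.1, 0.2, -0.7]
opening: 0.0868
```

```bash
python3 - <<'E'
from h import *
goto((0.648,-0.1545,0.09))
E
```

```text
t 2.08 tcp [ 0.6495 -0.1524  0.1749] yaw -1.347 F [ 0.07  0.18 -0.69] open 0.0868
delta cm [-0.19  0.18  8.49] | 8.5 rot [-0. -0. -0.]
```

>>> servo_tool([
  {"translation": [-0.2, 0.2, 3], "rotation": [0, 0, 0], "grip": -1},
  {"translation": [0, 0, 3], "rotation": [0, 0, 0], "grip": -1},
  {"translation": [0, 0, 2], "rotation": [0, 0, 0], "grip": -1},
  {"translation": [0, 0, 0], "rotation": [0, 0, 0], "grip": -1},
])

```text
time_s: 2.58
tool_pos: [0.6509, -0.1574, 0.1002]
orientation: [0.002, 0.994, 0.111, 0.004]
ft_force: [-0.7, -0.1, 0.6]
opening: 0.0869
```

```bash
python3 - <<'E'
from h import *
goto((0.648,-0.1545,0.09))
im=eyes.camera("wrist"); cv2.imwrite("pics/w2.png",im[:,:,::-1])
E
```

```text
t 2.58 tcp [ 0.6509 -0.1574  0.1002] yaw -1.348 F [-0.67 -0.15  0.63] open 0.0869
delta cm [-0.23 -0.35  1.02] | 1.1 rot [ 0.004 -0.007  0.   ]
```

View pics/w2.png

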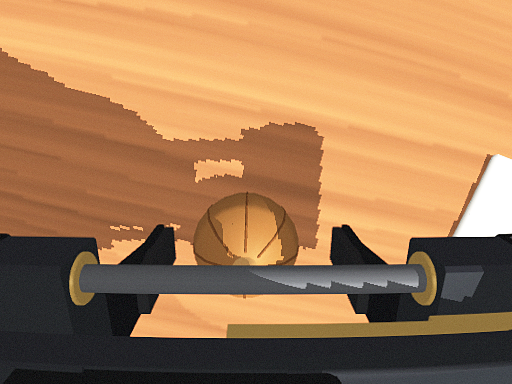

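The onion sits between the jaws, centred at about column 246 with finger tips at 175 and 330. I'll make the last fine step down and then close.

>>> servo_tool([
  {"translation": [-0.2, -0.3, 0.5], "rotation": [0, -0.007, 0], "grip": -1},
  {"translation": [0, 0, 0.5], "rotation": [0, 0, 0], "grip": -1},
  {"translation": [0, 0, 0], "rotation": [0, 0, 0], "grip": -1},
])

```text
time_s: 3.0
tool_pos: [0.6512, -0.1558, 0.0949]
orientation: [0.004, 0.994, 0.111, 0.004]
ft_force: [-0.4, 0.1, -0.6]
opening: 0.0869
```

```bash
python3 - <<'E'
from h import *
goto((0.648,-0.1545,0.09))
E
```

```text
t 3.0 tcp [ 0.6512 -0.1558  0.0949] yaw -1.348 F [-0.42  0.13 -0.56] open 0.0869
delta cm [-0.29 -0.2   0.49] | 0.6 rot [ 0.009 -0.007  0.   ]
```

>>> servo_tool([
  {"translation": [-0.4, -0.2, 0.5], "rotation": [0.009, -0.007, 0], "grip": -1},
  {"translation": [-0.1, 0, 0.3], "rotation": [0, 0, 0], "grip": -1},
  {"translation": [0, 0, 0], "rotation": [0, 0, 0], "grip": -1},
])

```text
time_s: 3.38
tool_pos: [0.6457, -0.1549, 0.0867]
orientation: [-0.0, 0.994, 0.111, -0.0]
ft_force: [-0.5, 0.4, 0.1]
opening: 0.0872
```

```bash
python3 - <<'E'
from h import *
goto((0.648,-0.1545,0.09))
E
```

```text
t 3.38 tcp [ 0.6457 -0.1549  0.0867] yaw -1.348 F [-0.54  0.39  0.1 ] open 0.0872
delta cm [ 0.24  0.01 -0.33] | 0.4 rot [-0.001  0.001  0.   ]
```

>>> servo_tool([
  {"translation": [0.3, 0, -0.5], "rotation": [0, 0, 0], "grip": -1},
  {"translation": [0, 0, 0], "rotation": [0, 0, 0], "grip": -1},
])

```text
time_s: 3.62
tool_pos: [0.649, -0.1543, 0.0922]
orientation: [-0.0, 0.994, 0.111, -0.0]
ft_force: [-0.3, 0.7, 0.5]
opening: 0.0868
```

```bash
python3 - <<'E'
from h import *
goto((0.648,-0.1545,0.09))
E
```

```text
t 3.62 tcp [ 0.649  -0.1543  0.0922] yaw -1.348 F [-0.31  0.69  0.5 ] open 0.0868
delta cm [-0.1  -0.01  0.22] | 0.25 rot [-0.  0.  0.]
```

>>> servo_tool([
  {"translation": [-0.1, 0, 0.3], "rotation": [0, 0, 0], "grip": -0.5},
  {"translation": [0, 0, 0], "rotation": [0, 0, 0], "grip": 1},
  {"translation": [0, 0, 0], "rotation": [0, 0, 0], "grip": 1},
  {"translation": [0, 0, 0], "rotation": [0, 0, 0], "grip": 1},
  {"translation": [0, 0, 0], "rotation": [0, 0, 0], "grip": 1},
  {"translation": [0, 0, 0], "rotation": [0, 0, 0], "grip": 1},
])

```text
time_s: 4.38
tool_pos: [0.6479, -0.1545, 0.0891]
orientation: [-0.0, 0.994, 0.111, -0.0]
ft_force: [0.1, 0.1, -0.0]
opening: 0.0579
```

```bash
python3 - <<'E'
from h import *
goto((0.648,-0.1545,0.2))
E
```

```text
t 4.38 tcp [ 0.6479 -0.1545  0.0891] yaw -1.348 F [ 0.06  0.1  -0.01] open 0.0579
delta cm [  0.    -0.   -11.09] | 11.09 rot [-0.  0.  0.]
```

>>> servo_tool([
  {"translation": [0, 0, -1], "rotation": [0, 0, 0], "grip": 1},
  {"translation": [0, 0, -2], "rotation": [0, 0, 0], "grip": 1},
  {"translation": [0, 0, -4], "rotation": [0, 0, 0], "grip": 1},
  {"translation": [0, 0, -4], "rotation": [0, 0, 0], "grip": 1},
  {"translation": [0, 0, -3], "rotation": [0, 0, 0], "grip": 1},
  {"translation": [0, 0, 0], "rotation": [0, 0, 0], "grip": 1},
])

```text
time_s: 5.12
tool_pos: [0.6484, -0.1547, 0.2393]
orientation: [0.001, 0.994, 0.111, 0.001]
ft_force: [-0.5, -0.8, -1.3]
opening: 0.058
```

```bash
python3 - <<'E'
from h import *
goto((0.437,-0.333,0.22))
im=eyes.camera("wrist"); cv2.imwrite("pics/w3.png",im[:,:,::-1])
im=eyes.camera("scene"); cv2.imwrite("pics/s3.png",im[:,:,::-1])
E
```

```text
t 5.12 tcp [ 0.6484 -0.1547  0.2393] yaw -1.348 F [-0.48 -0.76 -1.34] open 0.058
delta cm [-24.56  12.72   1.89] | 27.72 rot [ 0.001 -0.002  0.   ]
```

View pics/w3.png

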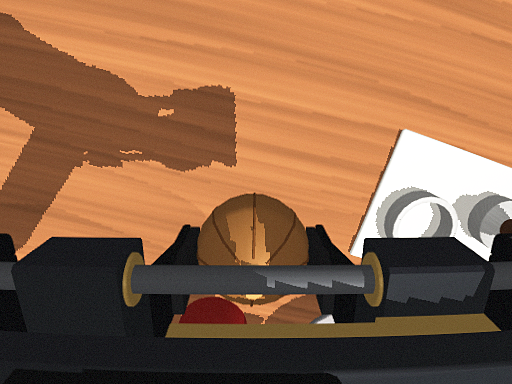

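View pics/s3.png

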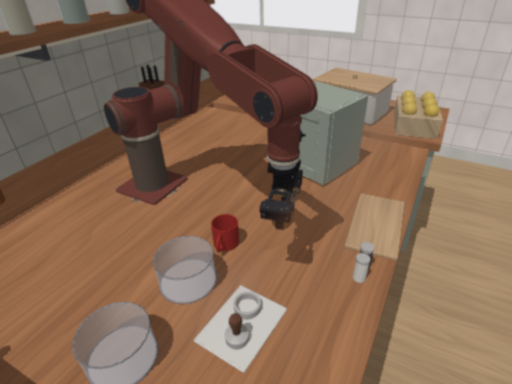

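The onion is held (opening 58 mm) and lifted, bottom edge at about (278,228) in the scene view. Next I'll move it over the canister.

>>> servo_tool([
  {"translation": [-1.5, 0.8, 0], "rotation": [0, 0, 0], "grip": 1},
  {"translation": [-3, 1.6, 0], "rotation": [0, 0, 0], "grip": 1},
  {"translation": [-3.5, 1.8, 0], "rotation": [0, 0, 0], "grip": 1},
  {"translation": [-3.5, 1.8, 0], "rotation": [0, 0, 0], "grip": 1},
  {"translation": [-3.5, 1.8, 0], "rotation": [0, 0, 0], "grip": 1},
  {"translation": [-3.5, 1.8, 0], "rotation": [0, 0, 0], "grip": 1},
  {"translation": [-3, 1.6, 0], "rotation": [0, 0, 0], "grip": 1},
  {"translation": [-2, 1, 0], "rotation": [0, 0, 0], "grip": 1},
  {"translation": [-1, 0.5, 0], "rotation": [0, 0, 0], "grip": 1},
  {"translation": [0, 0, 0], "rotation": [0, 0, 0], "grip": 1},
])

```text
time_s: 6.48
tool_pos: [0.414, -0.3356, 0.2172]
orientation: [-0.011, 0.994, 0.11, -0.015]
ft_force: [0.3, -0.4, -0.7]
opening: 0.0577
```

```bash
python3 - <<'E'
from h import *
goto((0.437,-0.333,0.22))
goto((0.437,-0.333,0.22))
im=eyes.camera("wrist"); cv2.imwrite("pics/w4.png",im[:,:,::-1])
im=eyes.camera("top"); cv2.imwrite("pics/t4.png",cv2.resize(im[150:260,260:420,::-1],None,fx=4.4,fy=4.4,interpolation=cv2.INTER_CUBIC))
c=eyes.calibration("wrist")
E
```

```text
t 6.47 tcp [ 0.414  -0.3356  0.2172] yaw -1.351 F [ 0.34 -0.38 -0.66] open 0.0577
delta cm [ 2.29  0.24 -0.35] | 2.33 rot [-0.025  0.027  0.   ]
t 6.47 tcp [ 0.414  -0.3356  0.2172] yaw -1.351 F [ 0.34 -0.38 -0.66] open 0.0577
delta cm [ 2.29  0.24 -0.35] | 2.33 rot [-0.025  0.027  0.   ]
```

View pics/w4.png

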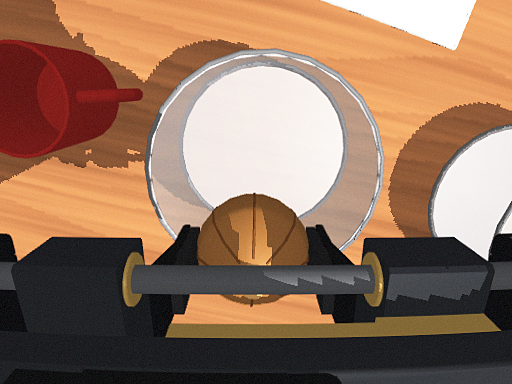

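View pics/t4.png

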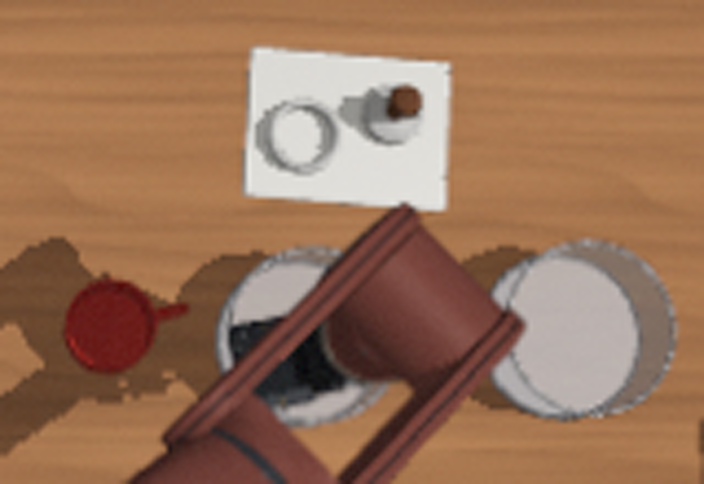

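```bash
python3 - <<'E'
from h import *
goto((0.437,-0.333,0.22))
c=eyes.calibration("wrist"); 
im=eyes.camera("wrist"); cv2.imwrite("pics/w5.png",im[:,:,::-1])
a=[onz(c,*p,.1)[:2] for p in [(148,160),(383,160),(264,51),(165,105),(361,105)]]; print(np.round(a,4))
# circle fit
A=np.array([[2*p[0],2*p[1],1] for p in a]); b=[p@p for p in a]; s=np.linalg.lstsq(A,b,rcond=None)[0]; print(s[:2],np.sqrt(s[2]+s[:2]@s[:2]))
E
```

```text
t 6.58 tcp [ 0.415  -0.335   0.2175] yaw -1.35 F [ 0.01  0.24 -1.51] open 0.0579
delta cm [ 2.19  0.28 -0.31] | 2.23 rot [-0.024  0.027  0.   ]
[[ 0.4316 -0.256 ]
 [ 0.467  -0.4093]
 [ 0.5148 -0.3167]
 [ 0.4699 -0.2623]
 [ 0.4975 -0.3838]]
[ 0.43688718 -0.33483067] 0.07938846393021644
```

View pics/w5.png

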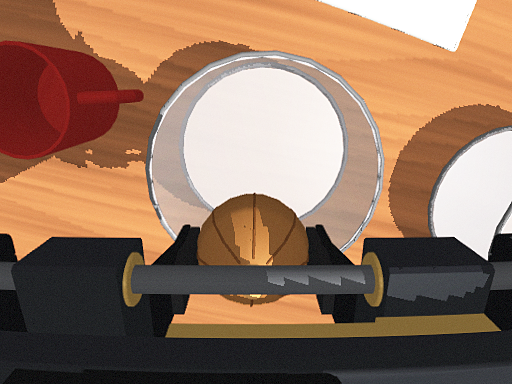

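The rim circle in the wrist view gives a centre of (0.437,-0.334) and radius 79 mm, matching the other views. Now centring over it and lowering.

>>> servo_tool([
  {"translation": [1.5, 0.2, 0], "rotation": [-0.012, 0.014, 0], "grip": 1},
  {"translation": [0.8, 0.1, 0], "rotation": [-0.012, 0.014, 0], "grip": 1},
  {"translation": [0, 0, 0], "rotation": [0, 0, 0], "grip": 1},
  {"translation": [0, 0, 0], "rotation": [0, 0, 0], "grip": 1},
])

```text
time_s: 7.12
tool_pos: [0.4422, -0.3311, 0.2174]
orientation: [0.001, 0.994, 0.113, 0.002]
ft_force: [-0.3, 0.6, -1.5]
opening: 0.0582
```

```bash
python3 - <<'E'
from h import *
goto((0.437,-0.334,0.105))
E
```

```text
t 7.12 tcp [ 0.4422 -0.3311  0.2174] yaw -1.345 F [-0.3   0.6  -1.47] open 0.0582
delta cm [-0.63  0.14 11.24] | 11.26 rot [ 0.002 -0.005  0.   ]
```

>>> servo_tool([
  {"translation": [-0.5, 0.1, 2], "rotation": [0, 0, 0], "grip": 1},
  {"translation": [0, 0, 2], "rotation": [0, 0, 0], "grip": 1},
  {"translation": [0, 0, 2], "rotation": [0, 0, 0], "grip": 1},
  {"translation": [0, 0, 2], "rotation": [0, 0, 0], "grip": 1},
  {"translation": [0, 0, 0], "rotation": [0, 0, 0], "grip": 1},
  {"translation": [0, 0, 0], "rotation": [0, 0, 0], "grip": 1},
])

```text
time_s: 7.88
tool_pos: [0.4382, -0.3342, 0.1371]
orientation: [0.002, 0.994, 0.113, 0.003]
ft_force: [0.3, 0.3, -0.6]
opening: 0.0582
```

```bash
python3 - <<'E'
from h import *
goto((0.437,-0.334,0.105))
E
```

```text
t 7.88 tcp [ 0.4382 -0.3342  0.1371] yaw -1.345 F [ 0.35  0.32 -0.64] open 0.0582
delta cm [-0.13 -0.06  3.21] | 3.21 rot [ 0.005 -0.005  0.   ]
```

>>> servo_tool([
  {"translation": [-0.1, 0, 1], "rotation": [0.005, -0.005, 0], "grip": 1},
  {"translation": [0, 0, 1], "rotation": [0, 0, 0], "grip": 1},
  {"translation": [0, 0, 0.6], "rotation": [0, 0, 0], "grip": 1},
  {"translation": [0, 0, 0], "rotation": [0, 0, 0], "grip": 1},
  {"translation": [0, 0, 0], "rotation": [0, 0, 0], "grip": 1},
])

```text
time_s: 8.5
tool_pos: [0.438, -0.3354, 0.1111]
orientation: [0.001, 0.994, 0.113, 0.001]
ft_force: [-0.7, 1.0, -0.9]
opening: 0.0579
```

```bash
python3 - <<'E'
from h import *
goto((0.437,-0.334,0.1045))
im=eyes.camera("wrist"); cv2.imwrite("pics/w6.png",im[:,:,::-1])
im=eyes.camera("scene"); cv2.imwrite("pics/s6.png",cv2.resize(im[190:320,140:320,::-1],None,fx=4.4,fy=4.4,interpolation=cv2.INTER_CUBIC))
E
```

```text
t 8.5 tcp [ 0.438  -0.3354  0.1111] yaw -1.345 F [-0.7   1.04 -0.89] open 0.0579
delta cm [-0.07 -0.16  0.66] | 0.68 rot [ 0.002 -0.002  0.   ]
```

View pics/s6.png

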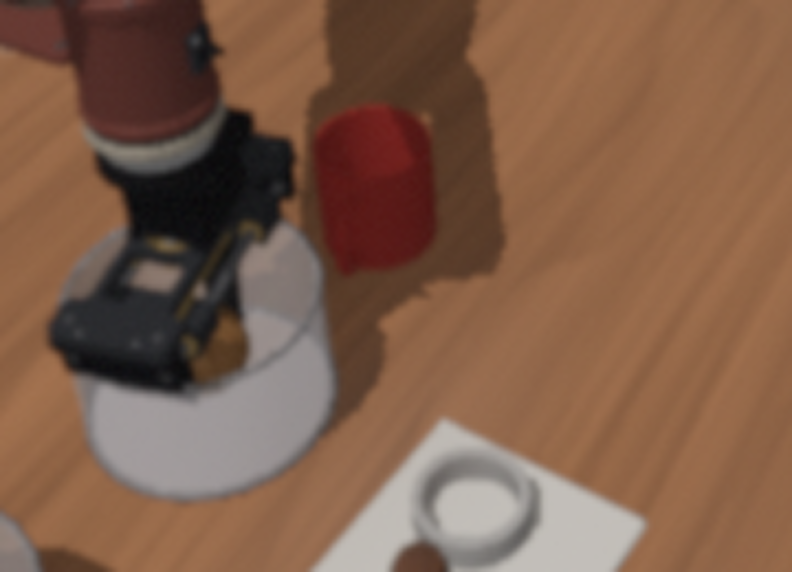

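View pics/w6.png

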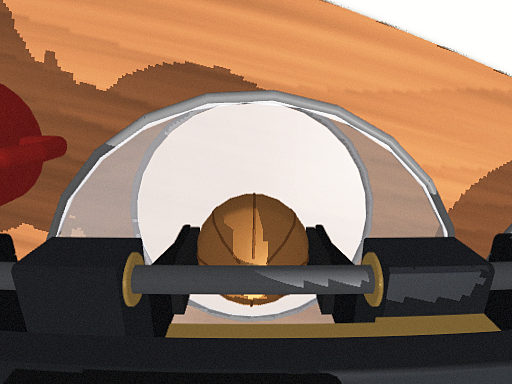

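The onion is centred in the canister and the gripper's body is just above the rim. A few millimetres lower, watching the force.

>>> servo_tool([
  {"translation": [0, 0, 0.4], "rotation": [0, 0, 0], "grip": 1},
  {"translation": [0, 0, 0.4], "rotation": [0, 0, 0], "grip": 1},
  {"translation": [0, 0, 0], "rotation": [0, 0, 0], "grip": 1},
  {"translation": [0, 0, 0], "rotation": [0, 0, 0], "grip": 1},
])

```text
time_s: 9.1
tool_pos: [0.4382, -0.3355, 0.103]
orientation: [0.001, 0.994, 0.113, 0.001]
ft_force: [0.3, 0.1, -1.4]
opening: 0.0582
```

```bash
python3 - <<'E'
from h import *
goto((0.437,-0.334,0.103))
E
```

```text
t 9.1 tcp [ 0.4382 -0.3355  0.103 ] yaw -1.345 F [ 0.3   0.11 -1.4 ] open 0.0582
delta cm [-0.08 -0.17  0.  ] | 0.19 rot [ 0.002 -0.002  0.   ]
```

>>> servo_tool([
  {"translation": [0, 0, 0], "rotation": [0, 0, 0], "grip": -0.9},
  {"translation": [0, 0, 0], "rotation": [0, 0, 0], "grip": -0.9},
  {"translation": [0, 0, 0], "rotation": [0, 0, 0], "grip": -0.9},
  {"translation": [0, 0, 0], "rotation": [0, 0, 0], "grip": -0.9},
  {"translation": [0, 0, 0], "rotation": [0, 0, 0], "grip": -0.9},
  {"translation": [0, 0, 0], "rotation": [0, 0, 0], "grip": -0.9},
])

```text
time_s: 9.85
tool_pos: [0.4388, -0.3362, 0.1041]
orientation: [0.002, 0.994, 0.113, 0.002]
ft_force: [0.6, 0.2, 0.7]
opening: 0.0826
```

```bash
python3 - <<'E'
from h import *
goto((0.437,-0.334,0.103))
im=eyes.camera("wrist"); cv2.imwrite("pics/w7.png",im[:,:,::-1])
E
```

```text
t 9.85 tcp [ 0.4388 -0.3362  0.1041] yaw -1.345 F [0.63 0.22 0.66] open 0.0826
delta cm [-0.13 -0.25  0.11] | 0.3 rot [ 0.004 -0.003  0.   ]
```

View pics/w7.png

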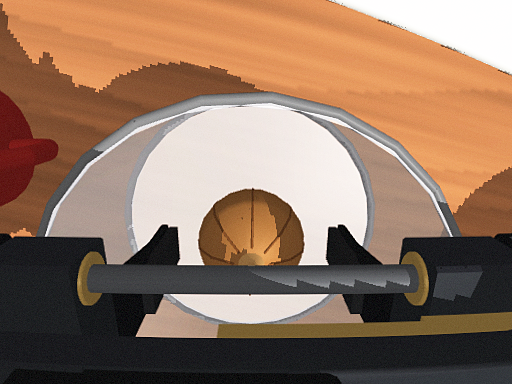

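The onion is let go, clear of both fingers and sitting on the floor (centre about (251,235)). Going straight up now, turning after clearing the rim.

>>> servo_tool([
  {"translation": [0, 0, -1.5], "rotation": [0, 0, 0], "grip": -0.9},
  {"translation": [0, 0, -3], "rotation": [0, 0, 0], "grip": -0.9},
  {"translation": [0, 0, -4], "rotation": [0, 0, 0], "grip": -0.9},
  {"translation": [0, 0, -4], "rotation": [0, 0, 0], "grip": -0.9},
  {"translation": [0, 0, -4], "rotation": [0, 0, -0.15], "grip": -0.9},
  {"translation": [0, 0, -4], "rotation": [0, 0, -0.15], "grip": -0.9},
  {"translation": [0, 0, -4], "rotation": [0, 0, -0.15], "grip": -0.9},
  {"translation": [0, 0, -3], "rotation": [0, 0, -0.15], "grip": -0.9},
  {"translation": [0, 0, -2], "rotation": [0, 0, -0.15], "grip": -0.9},
  {"translation": [0, 0, 0], "rotation": [0, 0, -0.15], "grip": -0.9},
  {"translation": [0, 0, 0], "rotation": [0, 0, -0.15], "grip": -0.9},
  {"translation": [0, 0, 0], "rotation": [0, 0, 0], "grip": -0.9},
])

```text
time_s: 11.4
tool_pos: [0.4362, -0.3335, 0.4237]
orientation: [0.009, 0.793, 0.609, 0.001]
ft_force: [-0.5, 0.4, -0.1]
opening: 0.0828
```

```bash
python3 - <<'E'
from h import *
goto((0.52,-0.05,0.40),-0.297)
im=eyes.camera("scene"); cv2.imwrite("pics/s8.png",cv2.resize(im[190:320,140:320,::-1],None,fx=4.4,fy=4.4,interpolation=cv2.INTER_CUBIC))
E
```

```text
t 11.4 tcp [ 0.4362 -0.3335  0.4237] yaw -0.262 F [-0.53  0.41 -0.06] open 0.0828
delta cm [29.57  0.71  2.11] | 29.66 rot [0.016 0.009 0.035]
```

View pics/s8.png

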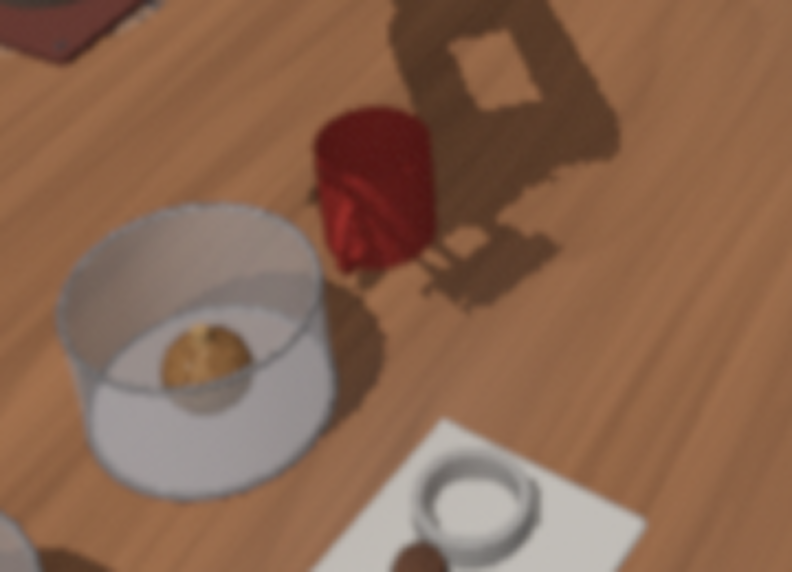

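Onion rests inside the unmoved canister. Now to a viewpoint in front of the door handle.

```bash
python3 - <<'E'
from h import *
goto((0.37,0.19,0.42),-0.297)
E
```

```text
t 11.45 tcp [ 0.4363 -0.3336  0.4236] yaw -0.263 F [-0.47 -0.38 -0.  ] open 0.0825
delta cm [ 48.82 -20.03  -0.4 ] | 52.77 rot [0.016 0.009 0.034]
```

>>> servo_tool([
  {"translation": [3, -1, 0], "rotation": [0.016, 0.009, 0.034], "grip": -0.9},
  {"translation": [5, -1.8, 0], "rotation": [0, 0, 0], "grip": -0.9},
  {"translation": [5, -2.1, 0], "rotation": [0, 0, 0], "grip": -0.9},
  {"translation": [5, -2.1, 0], "rotation": [0, 0, 0], "grip": -0.9},
  {"translation": [5, -2.1, 0], "rotation": [0, 0, 0], "grip": -0.9},
  {"translation": [5, -2.1, 0], "rotation": [0, 0, 0], "grip": -0.9},
  {"translation": [5, -2.1, 0], "rotation": [0, 0, 0], "grip": -0.9},
  {"translation": [5, -2.1, 0], "rotation": [0, 0, 0], "grip": -0.9},
  {"translation": [4, -2, 0], "rotation": [0, 0, 0], "grip": -0.9},
  {"translation": [3, -1.3, 0], "rotation": [0, 0, 0], "grip": -0.9},
  {"translation": [0, 0, 0], "rotation": [0, 0, 0], "grip": -0.9},
  {"translation": [0, 0, 0], "rotation": [0, 0, 0], "grip": -0.9},
])

```text
time_s: 12.95
tool_pos: [0.3923, 0.1666, 0.4257]
orientation: [0.0, 0.816, 0.578, 0.002]
ft_force: [0.0, -1.1, -0.0]
opening: 0.0826
```

```bash
python3 - <<'E'
from h import *
goto((0.37,0.19,0.42),-0.297)
c=eyes.calibration("wrist")
im=eyes.camera("wrist"); cv2.imwrite("pics/w9.png",im[:,:,::-1])
import pickle; pickle.dump(c,open("c9.pkl","wb"))
im=eyes.camera("top"); cv2.imwrite("pics/t9.png",im[:,:,::-1])
print(proj(c,(.394,.3125,.297)),proj(c,(.394,.3125,.185)),proj(c,(.619,.28,.309)),proj(c,(.375,.354,.309)))
E
```

```text
t 12.95 tcp [0.3923 0.1666 0.4257] yaw -0.339 F [ 0.   -1.07 -0.02] open 0.0826
delta cm [ 1.47 -2.88  0.56] | 3.28 rot [ 0.003 -0.003 -0.042]
[ 1.78357131e+02 -9.69431951e-03] [203.56688851  33.63968676] [534.89789754 -65.00862767] [118.35717431 -63.12689221]
```

View pics/w9.png

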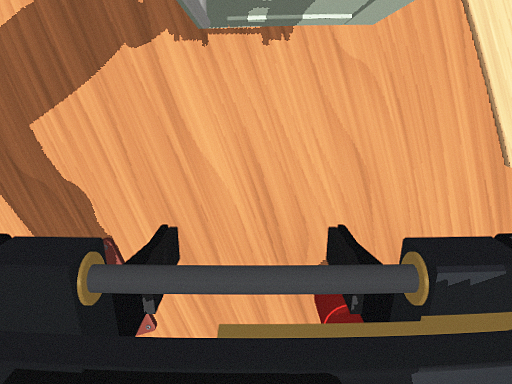

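The handle lies just off the top edge of the image. Moving nearer and higher.

>>> servo_tool([
  {"translation": [2.5, -1.5, -2], "rotation": [0, 0, -0.042], "grip": -0.9},
  {"translation": [2.5, -1, -2], "rotation": [0, 0, 0], "grip": -0.9},
  {"translation": [1, -0.5, -1], "rotation": [0, 0, 0], "grip": -0.9},
  {"translation": [0, 0, 0], "rotation": [0, 0, 0], "grip": -0.9},
  {"translation": [0, 0, 0], "rotation": [0, 0, 0], "grip": -0.9},
])

```text
time_s: 13.68
tool_pos: [0.3839, 0.229, 0.4757]
orientation: [0.001, 0.807, 0.59, 0.001]
ft_force: [0.8, -1.0, -0.1]
opening: 0.0825
```

```bash
python3 - <<'E'
from h import *
goto((0.37,0.19,0.42),-0.297)
c=eyes.calibration("wrist")
im=eyes.camera("wrist"); cv2.imwrite("pics/w10.png",im[:,:,::-1])
cv2.imwrite("pics/w10z.png",cv2.resize(im[0:180,60:260,::-1],None,fx=4,fy=3.3,interpolation=cv2.INTER_CUBIC))
import pickle; pickle.dump(c,open("c10.pkl","wb"))
print(proj(c,(.394,.3125,.297)),proj(c,(.394,.3125,.185)),proj(c,(.619,.28,.309)),proj(c,(.375,.354,.309)))
E
```

```text
t 13.68 tcp [0.3839 0.229  0.4757] yaw -0.308 F [ 0.82 -1.01 -0.09] open 0.0825
delta cm [-4.14 -0.16  5.57] | 6.94 rot [ 0.002 -0.    -0.011]
[233.37377741  90.73150247] [238.62796267  92.51438308] [513.44323556  48.2257606 ] [191.41169856  44.70422979]
```

View pics/w10.png

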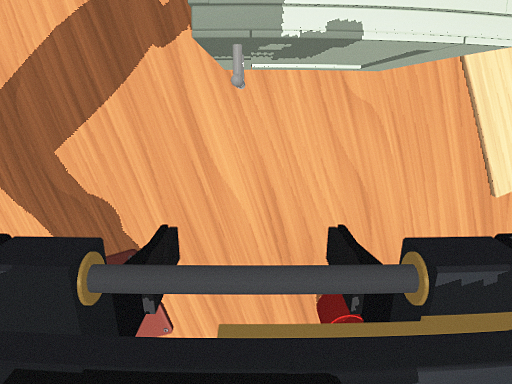

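View pics/w10z.png

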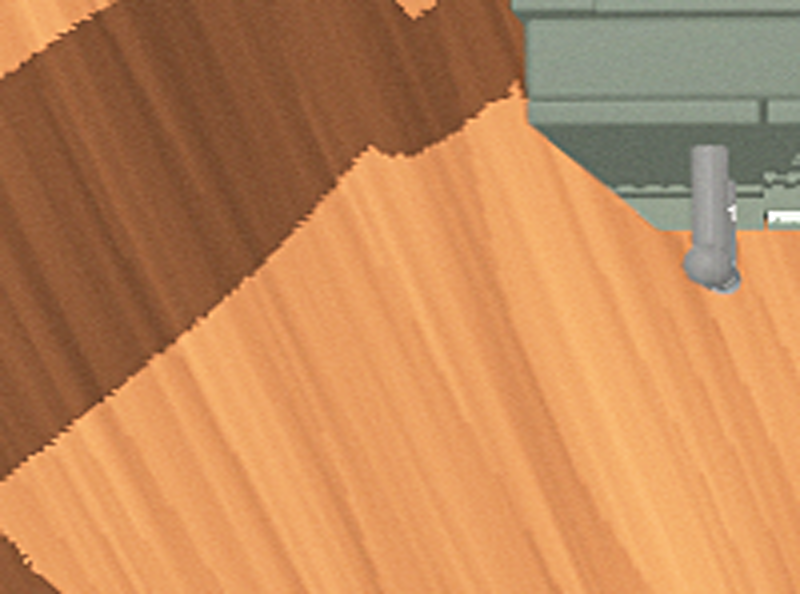

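```bash
python3 - <<'E'
from h import *
import pickle; c=pickle.load(open("c10.pkl","rb"))
im=cv2.imread("pics/w10.png")
cv2.imwrite("pics/w10zz.png",cv2.resize(im[0:110,180:512],None,fx=2.4,fy=5,interpolation=cv2.INTER_CUBIC))
print(onz(c,237.5,80.3,.297)); a=onz(c,192,37,.309); print(a)
for p in [(511,33),(511,36)]:
    b=onz(c,*p,.309); print(b,np.degrees(np.arctan2(*(b-a)[[1,0]])))
E
```

```text
[0.3997651  0.31923653 0.297     ]
[0.37729837 0.35903324 0.309     ]
[0.61857098 0.29205793 0.309     ] -15.514221023895537
[0.61822784 0.28980151 0.309     ] -16.032147217612042
```

View pics/w10zz.png

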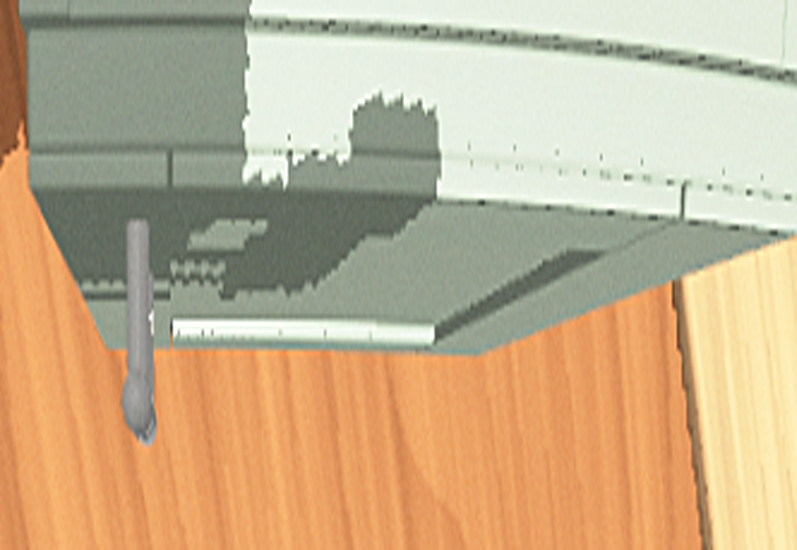

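```bash
python3 - <<'E'
from h import *
import pickle; c=pickle.load(open("c10.pkl","rb"))
a=onz(c,192.3,37.4,.309);b=onz(c,512,46.5,.309); print(a,b,np.linalg.norm(a-b),np.degrees(np.arctan2(*(b-a)[[1,0]])))
h=onz(c,237.5,80.3,.297); print(h)
u=(a-b)/np.linalg.norm(a-b); n=np.array([-u[1],u[0],0]); print("along",(h-b)@u,"perp",(h-b)@n)
ct=eyes.calibration("top"); print(proj(ct,h), proj(ct,(.394,.3125,.297)))
E
```

```text
[0.37741696 0.35869412 0.309     ] [0.61792621 0.28163209 0.309     ] 0.25255347496448227 -17.766079467157805
[0.3997651  0.31923653 0.297     ]
along 0.21923135859850773 perp 0.030756749539150023
[154.64806002 231.02519238] [156.4629503  232.68039288]
```

```bash
python3 - <<'E'
from h import *
goto((0.397,0.316,0.42),-0.305)
E
```

```text
t 13.72 tcp [0.3838 0.229  0.4756] yaw -0.308 F [ 0.57 -1.33 -0.09] open 0.0825
delta cm [ 8.69 -1.39  5.56] | 10.41 rot [ 0.002 -0.    -0.003]
```

>>> servo_tool([
  {"translation": [3, -0.5, 1], "rotation": [0, 0, 0], "grip": -0.9},
  {"translation": [3, -0.5, 2], "rotation": [0, 0, 0], "grip": -0.9},
  {"translation": [2, -0.4, 2], "rotation": [0, 0, 0], "grip": -0.9},
  {"translation": [0.5, 0, 0.6], "rotation": [0, 0, 0], "grip": -0.9},
  {"translation": [0, 0, 0], "rotation": [0, 0, 0], "grip": -0.9},
  {"translation": [0, 0, 0], "rotation": [0, 0, 0], "grip": -0.9},
])

```text
time_s: 14.48
tool_pos: [0.398, 0.3115, 0.4167]
orientation: [0.002, 0.809, 0.588, -0.001]
ft_force: [-0.3, -0.9, 0.4]
opening: 0.0829
```

```bash
python3 - <<'E'
from h import *
goto((0.397,0.316,0.37),-0.305)
c=eyes.calibration("wrist")
im=eyes.camera("wrist"); cv2.imwrite("pics/w11.png",im[:,:,::-1])
print(proj(c,(.397,.316,.297)))
E
```

```text
t 14.47 tcp [0.398  0.3115 0.4167] yaw -0.314 F [-0.3  -0.86  0.44] open 0.0829
delta cm [ 0.41 -0.24  4.67] | 4.69 rot [ 0.002  0.003 -0.009]
[249.54541033 205.3361768 ]
```

View pics/w11.png

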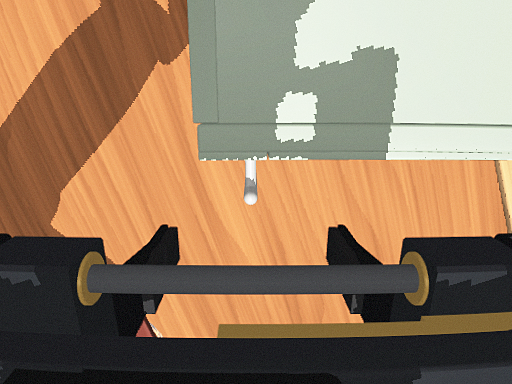

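```bash
python3 - <<'E'
from h import *
c=eyes.calibration("wrist")
h=onz(c,250.5,198,.297)
a=onz(c,199,160,.309);b=onz(c,511,160,.309);print(h,a,b,np.degrees(np.arctan2(*(b-a)[[1,0]])))
u=(a-b)/np.linalg.norm(a-b); n=np.array([-u[1],u[0],0]); print("perp",(h-b)@n, "from free edge",(a-h)@u)
goto((h[0],h[1],0.37),-0.305)
E
```

```text
[0.39939357 0.32091051 0.297     ] [0.37736245 0.35892797 0.309     ] [0.57522156 0.29545119 0.309     ] -17.78717955771143
perp 0.029470018158759683 from free edge 0.032591649402733264
t 14.53 tcp [0.398  0.3115 0.4169] yaw -0.315 F [ 0.02  0.74 -0.52] open 0.0826
delta cm [ 0.95 -0.17  4.68] | 4.78 rot [ 0.002  0.003 -0.01 ]
```

>>> servo_tool([
  {"translation": [0.5, -0.1, 1], "rotation": [0, 0, 0], "grip": -0.9},
  {"translation": [0.3, 0, 2], "rotation": [0, 0, 0], "grip": -0.9},
  {"translation": [0, 0, 2], "rotation": [0, 0, 0], "grip": -0.9},
  {"translation": [0, 0, 1.5], "rotation": [0, 0, 0], "grip": -0.9},
  {"translation": [0, 0, 0], "rotation": [0, 0, 0], "grip": -0.9},
  {"translation": [0, 0, 0], "rotation": [0, 0, 0], "grip": -0.9},
])

```text
time_s: 15.28
tool_pos: [0.4008, 0.3192, 0.3515]
orientation: [0.002, 0.81, 0.587, 0.002]
ft_force: [0.9, 0.3, 0.8]
opening: 0.0829
```

```bash
python3 - <<'E'
from h import *
goto((0.3985,0.319,0.327),-0.308)
c=eyes.calibration("wrist")
im=eyes.camera("wrist"); cv2.imwrite("pics/w12.png",im[:,:,::-1])
print(proj(c,(.3985,.319,.297)))
E
```

```text
t 15.28 tcp [0.4008 0.3192 0.3515] yaw -0.317 F [0.86 0.33 0.78] open 0.0829
delta cm [-0.09 -0.23  2.45] | 2.46 rot [ 0.006 -0.001 -0.009]
[248.96519643 256.6244302 ]
```

View pics/w12.png

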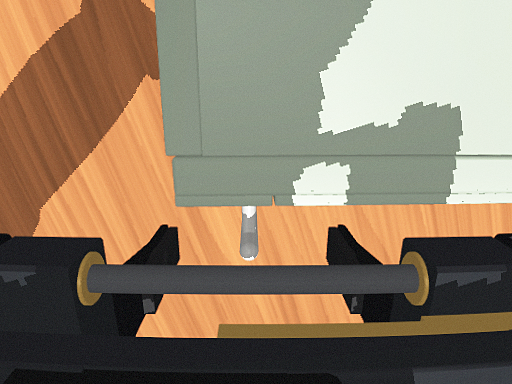

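Bar end at (249,252), midway between the fingers; straight down 2.4 cm, then close.

>>> servo_tool([
  {"translation": [0.1, -0.2, 1], "rotation": [0.006, 0, 0], "grip": -0.9},
  {"translation": [0, 0, 1], "rotation": [0, 0, 0], "grip": -0.9},
  {"translation": [0, 0, 0.3], "rotation": [0, 0, 0], "grip": -0.9},
  {"translation": [0, 0, 0], "rotation": [0, 0, 0], "grip": -0.9},
])

```text
time_s: 15.82
tool_pos: [0.3994, 0.3211, 0.3278]
orientation: [-0.0, 0.81, 0.587, 0.001]
ft_force: [0.4, -0.7, 0.7]
opening: 0.0828
```

```bash
python3 - <<'E'
from h import *
goto((0.399,0.321,0.327),-0.308)
E
```

```text
t 15.82 tcp [0.3994 0.3211 0.3278] yaw -0.317 F [ 0.45 -0.69  0.71] open 0.0828
delta cm [-0.02 -0.04  0.08] | 0.09 rot [ 0.001 -0.002 -0.009]
```

>>> servo_tool([
  {"translation": [0, 0, 0], "rotation": [0, 0, 0], "grip": 1},
  {"translation": [0, 0, 0], "rotation": [0, 0, 0], "grip": 1},
  {"translation": [0, 0, 0], "rotation": [0, 0, 0], "grip": 1},
  {"translation": [0, 0, 0], "rotation": [0, 0, 0], "grip": 1},
  {"translation": [0, 0, 0], "rotation": [0, 0, 0], "grip": 1},
  {"translation": [0, 0, 0], "rotation": [0, 0, 0], "grip": 1},
  {"translation": [0, 0, 0], "rotation": [0, 0, 0], "grip": 1},
  {"translation": [0, 0, 0], "rotation": [0, 0, 0], "grip": 1},
])

```text
time_s: 16.82
tool_pos: [0.3998, 0.3213, 0.3287]
orientation: [-0.0, 0.81, 0.587, 0.002]
ft_force: [-0.6, 0.8, -0.7]
opening: 0.0106
```

```bash
python3 - <<'E'
from h import *
goto((0.399,0.321,0.327),-0.308)
im=eyes.camera("wrist"); cv2.imwrite("pics/w13.png",im[:,:,::-1])
E
```

```text
t 16.82 tcp [0.3998 0.3213 0.3287] yaw -0.317 F [-0.59  0.76 -0.67] open 0.0106
delta cm [-0.05 -0.06  0.17] | 0.19 rot [ 0.002 -0.003 -0.009]
```

View pics/w13.png

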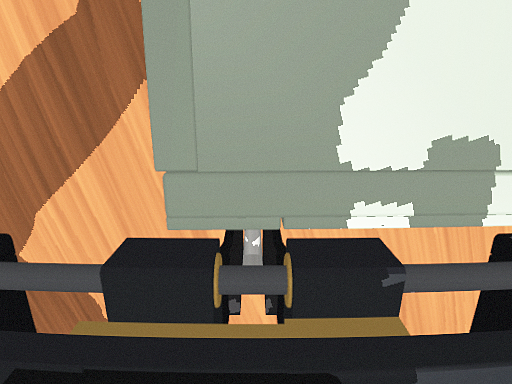

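Gripped the bar (opening 10.6 mm), with pads on either side of it. Now I'll swing about the hinge in small arcs: for each 0.1 rad, the shift is about (-2.2, +0.65) cm in tool axes.

>>> servo_tool([
  {"translation": [-1.1, 0.3, 0], "rotation": [0, 0, -0.05], "grip": 1},
  {"translation": [-1.1, 0.3, 0], "rotation": [0, 0, -0.05], "grip": 1},
  {"translation": [-1.1, 0.3, 0], "rotation": [0, 0, -0.05], "grip": 1},
  {"translation": [-1.1, 0.3, 0], "rotation": [0, 0, -0.05], "grip": 1},
])

```text
time_s: 17.38
tool_pos: [0.4003, 0.2776, 0.3287]
orientation: [-0.003, 0.744, 0.668, 0.004]
ft_force: [0.3, 3.6, 0.3]
opening: 0.0092
```

```bash
cat >> h.py <<'E'
def door(H=(0.627,0.301)):
    o=bot.get_obs(); R=Rt(o); g=R.apply([0,0,.051])+o["tool_pos"]; v=g[:2]-H
    y=R.apply([0,1,0]); yy=np.arctan2(y[1],y[0])
    r=np.hypot(*v); ph=np.arctan2(v[1],v[0])
    psi=ph+np.arctan2(.054,.225)*-1  # direction of door y from hinge
    psi0=np.pi-0.31
    a=(psi-psi0+np.pi)%(2*np.pi)-np.pi
    print("t",round(float(o["time_s"]),2),"g",np.round(g,4),"r",round(r,4),"(0.2314) door",round(a,3),"toolturn",round(yy+0.317,3),"F",np.round(o["ft_force"],1),"M",np.round(o["torque"],2),"open",round(float(o["opening"]),4), "tilt",np.round(R.apply([0,0,1])[:2],3))
E
python3 - <<'E'
from h import *
door(); door((0.6305,.3041))
E
```

```text
t 17.38 g [0.4004 0.278  0.2777] r 0.2278 (0.2314) door 0.175 toolturn 0.209 F [0.3 3.6 0.3] M [ 0.41 -0.03 -0.05] open 0.0092 tilt [0.002 0.009]
t 17.38 g [0.4004 0.278  0.2777] r 0.2316 (0.2314) door 0.187 toolturn 0.209 F [0.3 3.6 0.3] M [ 0.41 -0.03 -0.05] open 0.0092 tilt [0.002 0.009]
```

>>> servo_tool([
  {"translation": [-1.7, 0.5, 0], "rotation": [0, 0, -0.075], "grip": 1},
  {"translation": [-1.7, 0.5, 0], "rotation": [0, 0, -0.075], "grip": 1},
  {"translation": [-1.7, 0.5, 0], "rotation": [0, 0, -0.075], "grip": 1},
  {"translation": [-1.7, 0.5, 0], "rotation": [0, 0, -0.075], "grip": 1},
])

```text
time_s: 17.88
tool_pos: [0.4183, 0.2106, 0.3287]
orientation: [-0.006, 0.631, 0.775, 0.004]
ft_force: [-2.5, 1.5, 1.7]
opening: 0.009
```

```bash
python3 - <<'E'
from h import *
door(); door((0.6305,.3041))
im=eyes.camera("top"); cv2.imwrite("pics/t14.png",im[:,:,::-1])
im=eyes.camera("wrist"); cv2.imwrite("pics/w14.png",im[:,:,::-1])
E
```

```text
t 17.88 g [0.4181 0.2113 0.2777] r 0.2273 (0.2314) door 0.48 toolturn 0.521 F [-2.5  1.5  1.7] M [ 0.24  0.22 -0.1 ] open 0.009 tilt [-0.004  0.014]
t 17.88 g [0.4181 0.2113 0.2777] r 0.2318 (0.2314) door 0.486 toolturn 0.521 F [-2.5  1.5  1.7] M [ 0.24  0.22 -0.1 ] open 0.009 tilt [-0.004  0.014]
```

View pics/w14.png

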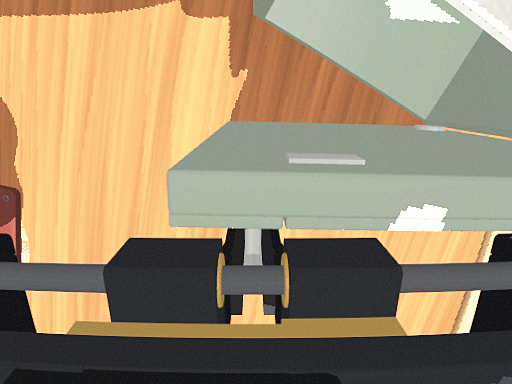

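View pics/t14.png

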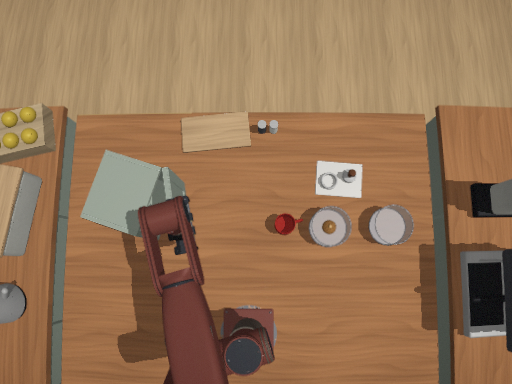

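The door has swung with the gripper (the gap shows in the wrist view, handle at about (252,245)). The radius is steady at 0.232, so I'll continue.

>>> servo_tool([
  {"translation": [-2.0, 0.6, 0], "rotation": [0, 0, -0.085], "grip": 1},
  {"translation": [-2.0, 0.6, 0], "rotation": [0, 0, -0.085], "grip": 1},
  {"translation": [-2.0, 0.6, 0], "rotation": [0, 0, -0.085], "grip": 1},
  {"translation": [-2.0, 0.6, 0], "rotation": [0, 0, -0.085], "grip": 1},
  {"translation": [-2.0, 0.6, 0], "rotation": [0, 0, -0.085], "grip": 1},
])

```text
time_s: 18.6
tool_pos: [0.4785, 0.1289, 0.3287]
orientation: [-0.009, 0.452, 0.892, 0.002]
ft_force: [-5.1, 0.3, 4.6]
opening: 0.009
```

```bash
python3 - <<'E'
from h import *
door(); door((0.6305,.3041))
E
```

```text
t 18.6 g [0.4778 0.1295 0.2777] r 0.2273 (0.2314) door 0.929 toolturn 0.949 F [-5.1  0.3  4.6] M [-0.02  0.57 -0.03] open 0.009 tilt [-0.015  0.012]
t 18.6 g [0.4778 0.1295 0.2777] r 0.2319 (0.2314) door 0.927 toolturn 0.949 F [-5.1  0.3  4.6] M [-0.02  0.57 -0.03] open 0.009 tilt [-0.015  0.012]
```

>>> servo_tool([
  {"translation": [-2.0, 0.6, 0], "rotation": [0, 0, -0.088], "grip": 1},
  {"translation": [-2.0, 0.6, 0], "rotation": [0, 0, -0.088], "grip": 1},
  {"translation": [-2.0, 0.6, 0], "rotation": [0, 0, -0.088], "grip": 1},
  {"translation": [-2.0, 0.6, 0], "rotation": [0, 0, -0.088], "grip": 1},
  {"translation": [-1.5, 0.4, 0], "rotation": [0, 0, -0.066], "grip": 1},
  {"translation": [-1.1, 0.3, 0], "rotation": [0, 0, -0.05], "grip": 1},
])

```text
time_s: 19.35
tool_pos: [0.5767, 0.0785, 0.3287]
orientation: [-0.011, 0.232, 0.973, 0.0]
ft_force: [-4.2, -1.2, 3.8]
opening: 0.0088
```

```bash
python3 - <<'E'
from h import *
door((0.6305,.3041))
im=eyes.camera("top"); cv2.imwrite("pics/t15.png",im[:,:,::-1])
cv2.imwrite("pics/t15z.png",cv2.resize(im[130:260,70:250,::-1],None,fx=4.4,fy=4.4,interpolation=cv2.INTER_CUBIC))
im=eyes.camera("wrist"); cv2.imwrite("pics/w15.png",im[:,:,::-1])
im=eyes.camera("scene"); cv2.imwrite("pics/s15.png",im[:,:,::-1])
door((0.6305,.3041))
E
```

```text
t 19.35 g [0.5756 0.0788 0.2777] r 0.2319 (0.2314) door 1.406 toolturn 1.42 F [-4.2 -1.2  3.8] M [-0.23  0.43 -0.06] open 0.0088 tilt [-0.022  0.006]
t 19.5 g [0.5754 0.0788 0.2777] r 0.2319 (0.2314) door 1.405 toolturn 1.418 F [-4.4 -2.1  4.5] M [-0.43  0.35 -0.01] open 0.0087 tilt [-0.022  0.006]
```

View pics/t15z.png

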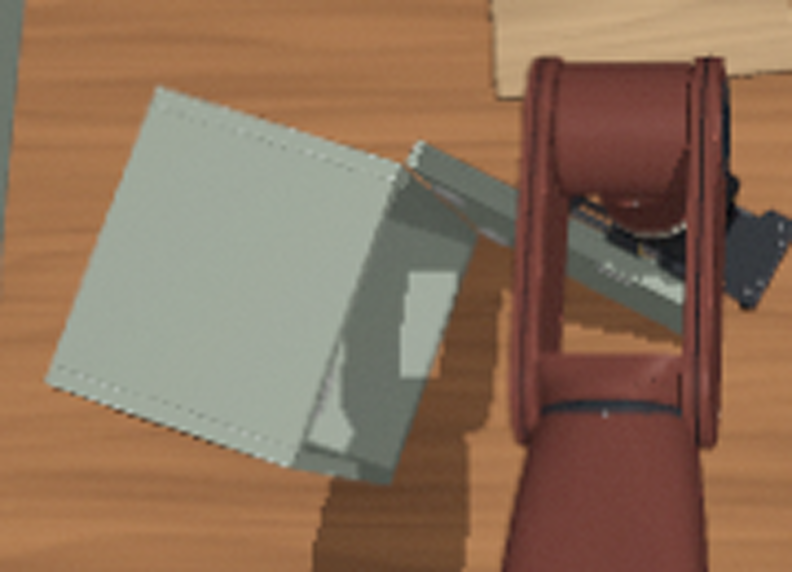

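View pics/w15.png

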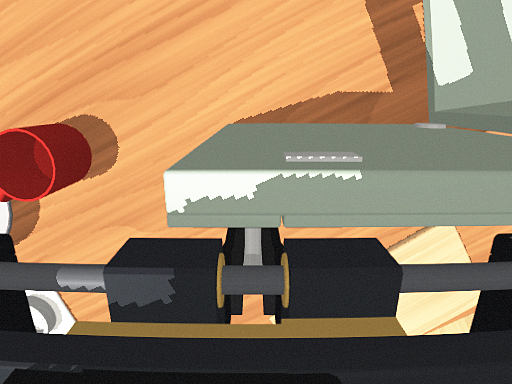

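View pics/s15.png

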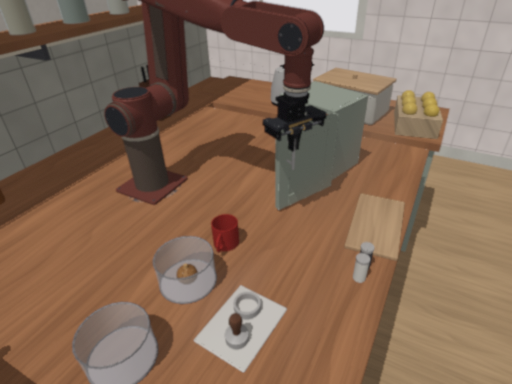

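The door is at about 1.41 rad, clear of the mug, with the canister and onion undisturbed. A last 0.165 rad to go.

>>> servo_tool([
  {"translation": [-1.2, 0.3, 0], "rotation": [0, 0, -0.055], "grip": 1},
  {"translation": [-1.2, 0.3, 0], "rotation": [0, 0, -0.055], "grip": 1},
  {"translation": [-1.0, 0.3, 0], "rotation": [0, 0, -0.045], "grip": 1},
  {"translation": [0, 0, 0], "rotation": [0, 0, 0], "grip": 1},
  {"translation": [0, 0, 0], "rotation": [0, 0, 0], "grip": 1},
])

```text
time_s: 20.12
tool_pos: [0.6087, 0.0732, 0.3287]
orientation: [-0.013, 0.159, 0.987, -0.001]
ft_force: [-3.4, -3.1, 3.7]
opening: 0.0093
```

```bash
python3 - <<'E'
from h import *
door((0.6305,.3041))
c=eyes.calibration("wrist")
im=eyes.camera("wrist"); cv2.imwrite("pics/w16.png",im[:,:,::-1])
im=eyes.camera("top"); cv2.imwrite("pics/t16.png",cv2.resize(im[130:260,70:250,::-1],None,fx=4.4,fy=4.4,interpolation=cv2.INTER_CUBIC))
im=eyes.camera("scene"); cv2.imwrite("pics/s16.png",im[:,:,::-1])
import pickle; pickle.dump(c,open("c16.pkl","wb"))
door((0.6305,.3041))
E
```

```text
t 20.12 g [0.6075 0.0733 0.2777] r 0.2319 (0.2314) door 1.546 toolturn 1.568 F [-3.4 -3.1  3.7] M [-0.41  0.24 -0.02] open 0.0093 tilt [-0.025  0.002]
t 20.27 g [0.6076 0.0733 0.2777] r 0.2319 (0.2314) door 1.546 toolturn 1.569 F [-3.6 -3.1  2.3] M [-0.41  0.34 -0.04] open 0.0088 tilt [-0.025  0.002]
```

View pics/w16.png

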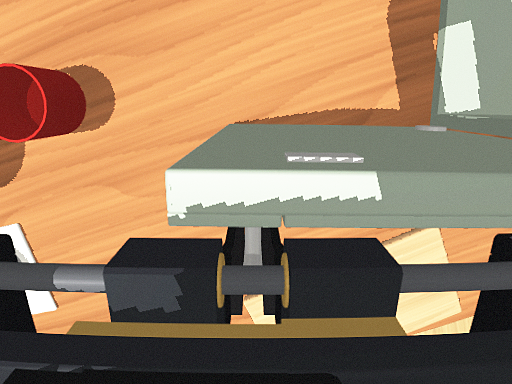

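View pics/t16.png

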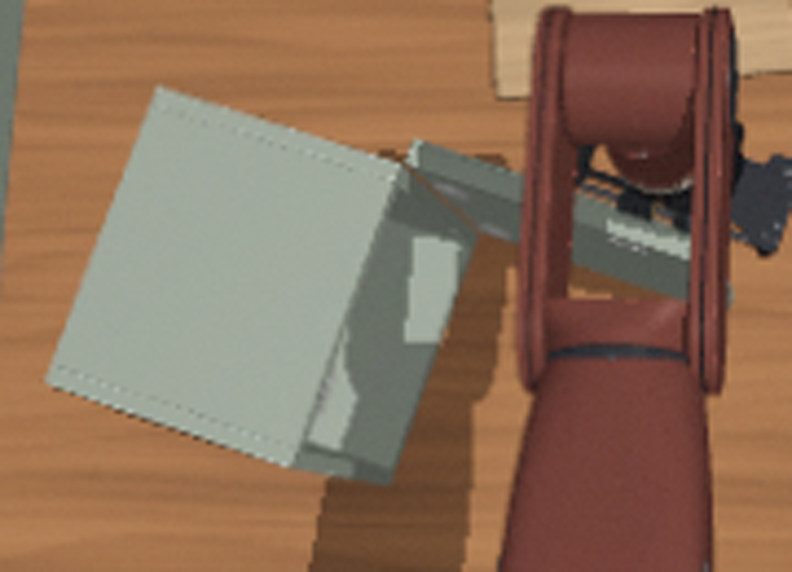

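>>> servo_tool([
  {"translation": [0, 0, 0], "rotation": [0, 0, 0], "grip": 1},
  {"translation": [0, 0, 0], "rotation": [0, 0, 0], "grip": 1},
  {"translation": [0, 0, 0], "rotation": [0, 0, 0], "grip": 1},
  {"translation": [0, 0, 0], "rotation": [0, 0, 0], "grip": 1},
])

```text
time_s: 20.78
tool_pos: [0.6084, 0.0733, 0.3287]
orientation: [-0.012, 0.159, 0.987, -0.001]
ft_force: [-4.1, -3.7, 2.4]
opening: 0.0088
```

```bash
python3 - <<'E'
from h import *
door((0.6305,.3041))
a=cv2.imread("pics/scene0.png"); im=eyes.camera("scene")[:,:,::-1]
cv2.imwrite("pics/s17.png",np.vstack([cv2.resize(x[190:370,60:320],None,fx=1.6,fy=1.6) for x in (a,im)]))
door((0.6305,.3041))
E
```

```text
t 20.77 g [0.6071 0.0734 0.2777] r 0.2319 (0.2314) door 1.544 toolturn 1.568 F [-4.1 -3.7  2.4] M [-0.39  0.23 -0.05] open 0.0088 tilt [-0.025  0.002]
t 20.82 g [0.6071 0.0734 0.2777] r 0.2319 (0.2314) door 1.544 toolturn 1.568 F [-2.9 -2.7  2.9] M [-0.43  0.33 -0.05] open 0.009 tilt [-0.025  0.002]
```

View pics/s17.png

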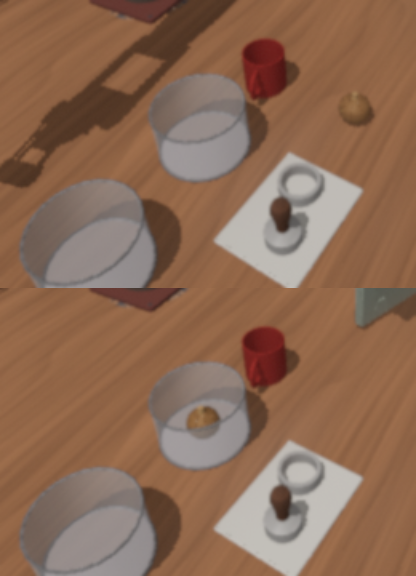

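Comparing start (top) with now (bottom): canister, mug, ring and tamper are all in the same place, and the onion is in the canister at about (203,420). The door is steady at 1.54–1.57 rad, so I'm handing in.

```bash
python3 - <<'E'
from rig import close_job
print(close_job())
E
```

```text
the job is handed in; nothing more can be done
None
```

The onion is on the floor of the left-most canister. The gripper is still holding the cabinet door open at about 90 degrees. I handed the job in after about 21 s; no verdict was reported.

- **Onion:** I let go of it about 10 mm above the canister floor, because the gripper's body would have touched the rim any lower. That is an estimated 0.45 m/s at most, under the 0.7 m/s limit. The wrist and scene pictures show it lying free on the floor near the middle.
- **Door:** The fingers are closed on the handle, with an opening of about 9 mm. The door angle worked out from the gripper position is 1.54 rad, while the gripper's own turn gives 1.57 rad. They differ by about 1.4 degrees, and both are well within the 8-degree allowance. The angle stayed steady over the last checks, with a pull of about 4–5 N sideways and 2–4 N upwards.
- **Bystanders:** Comparing the scene pictures from the start and the end, the canister, mug, dosing ring and tamper show no visible movement. The door is well clear of the mug and the canister.
- **Small disagreements:** My measurements of where the handle sits differed by about 5 mm between views. The grip and the door's swing absorbed that. The tool ended tilted by about 0.025 rad, which I left as it was.

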